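# Find the box stamped underneath and push it to the dispatch line

## Robot

A 6-joint arm with a two-finger parallel gripper is mounted at the origin on a cart in front of the work surface, level with it; the furniture and walls round the work are solid. World frame = base frame: x ahead of the robot, y to its left, z up, the work surface at z = 0. Lengths are in m, angles in rad, forces in N, time in s.
With the tool pointing down it reaches from about 0.25 to 0.775 m from the base axis. Payload 8.9 kg.
Tool frame: the origin (TCP) lies between the finger pads; the fingertips stand manip.tcp_to_tips ahead of it and the grasp point (between the pads) lies 3 mm ahead of it (manip.tcp_to_tips is the distance from the TCP to the fingertips, in m); z points along the fingers, y is the direction in which the jaws open and shut (so a half turn about z gives the same grasp; the last joint's range is limited). The gripper opens to 85 mm and grips with 20 to 120 N. Pads are 22 mm wide; open, the fingers measure 114 mm over their backs; the gripper's body (76 mm by 85 mm) begins 54 mm behind the grasp point. The pads swing forward as they close: fully open they stand 13 mm farther back than shut.
Start: joints at [1.019, 0.291, -0.153, 1.127, 0, 1.431], TCP at [0.211, 0.481, 0.253] pointing down, gripper open.
Joint ranges: [-2.52, 2.52], [-0.91, 1.74], [-1.3, 1.37], [-1.96, 2.02], [-1.52, 1.47], [-3.14, 3.14]. Speed limits (rad/s): [2.22, 2.22, 2.79, 3.14, 3.14, 3.14].

## Interface

Orientations are given as [roll, pitch, yaw] about the fixed x, y, z axes, in that order (R = Rz(yaw) Ry(pitch) Rx(roll)).
In Python, from station import manip, cams, job, models gives the robot as it stands. The module is installed in compiled form; this text tells all that it offers.
- The arm moves only by the tool apply_moves, never from a script. Its argument "deltas" is a list of rows, each a list of 5 numbers: the shift along the tool's x, y, z in mm, then the turn about the tool's z in rad, then the gripper's target within -1 to 1 (shut at 1, half-way at 0, fully open at -1). In form: [[tx, ty, tz, roll, jaw], ...]. A call has 1 to 12 rows; each row shifts and turns the pose as measured when the row begins, along the tool's axes as they then stand; what a row does not reach is not made up. A row lasts 1/12 s, in which the tool goes at most 41.7 mm and 7.16 degrees, less where a joint would pass 70% of its speed; a pose out of reach is approached as far as the arm can. A call with a gripper value outside its range is refused whole. The fingers move at their own pace and stop on an object; "squeeze" is the grip in N (left out, the last holds). Time passes only in rows, so rows that do not move let the fingers close. It gives the time, the measured TCP pose, the force and the opening at its end, in the units of the state.
- manip.get_obs(): the state, without advancing time (a new reading comes with each control period).
- cams.grab_frame(name): name is "scene" or "top" or "wrist"; returns a dict with "pixels" (400x640x3 uint8, blue, green, red), "z_map" (400x640 float32, m along the optical axis (not along the pixel's ray), 0 where there is no reading), "fx", "fy", "cx", "cy" (pixels), "dist_coeffs" ([k1, k2, p1, p2, k3] as OpenCV has them; the pictures are not rectified), "cam_to_world" (4x4, takes a point from camera to world coordinates). Camera axes: x right, y down, z forward; pixel columns grow to the right and rows downward; lengths in m; the calibration is good to about 2 mm. A picture is of the moment at which its call begins.
- job.sign_off(): hands the job in, once; it reports no verdict.
Trained networks look in a picture, given as the dict that the camera call returned (one of the last four; its "shot" number tells which), for a name from the list of things; names that differ only in an ending like _2 or _b are one class to them, and where a whole thing is asked for, a point or a joint stands for the part that bears it (a point fixed in the world has none). Each returns a list of dicts, best first, with "p" (0 to 1); they miss things now and then, are a little off and sometimes report something else, mostly with a low value. They report only what shows in the picture. A call takes as long as a camera call. They do not tell look-alikes from the thing itself.
- models.cut_out(picture, thing): "mask" (400x640 bool, what is visible of it) and "bbox" ([left, top, width, height] in pixels, round what is visible of it).
- models.spot_point(picture, thing): "xy" ([column, row] in pixels: a listed point, or the origin of a listed thing).
The state is a dict: "clock": time; "joints": joint angles; "joint_velocities": joint speeds; "tau": joint torques, N m; "ee_pos": TCP position; "orientation": TCP orientation; "wrist_force": force on the tool from outside, world axes, zero at the start; "torque": the same for the moment, N m; "gripper_width": finger opening in m.
Only numpy, scipy, OpenCV 4.12 (cv2) and the standard library are available. Lean on these libraries where they do the work, as an engineer would, in place of code of your own. Each camera call takes 0.05 s, during which the arm holds its last target. There are 200 camera calls.

## Task

Two identical specimen transport boxes stand on the worktop, and one of them has a green stamp on its underside. Without lifting anything, tip each box over where it stands, away from the robot onto its back, so that both undersides face the robot; then, with the fingertips, push the stamped box (still lying on its back) away from the robot until its far edge lies on the yellow line, roughly square to it. Leave the other box lying where it fell and do not disturb the blue-capped vial, the white-capped vial or the funnel.

Things in the scene. Friction and masses are not known exactly. Their poses are not given: they have to be found in the camera images.
- crate_1: One of two outwardly identical closed boxes, blue-grey with dark lid, blank paper label and black clip on the front: 60 (x, depth) x 100 (y, width) x 120 mm (z, height), 0.18 to 0.35 kg, centre of mass in its middle, faces flat and solid. Origin: centre of the underside; own z up, own x to the back, within 8 degrees of world x at the start. Which of the two places it takes varies.
- crate_2: The other box: same size, weight range, origin and axes; its underside is plain, without a stamp. Pushed near the top of its front face, either box tips about its lower back edge, balances at about 27 degrees and then falls by itself onto its back. It then lies 60 mm high and 120 mm long, own z level and pointing away from the robot, the underside upright, facing the robot.
- stamp (a point): Centre of the round green stamp, 52 mm across, on the underside of the stamped box (same point as the origin of that box); hidden from view while the box stands.
- crate_1_heel (a point): Middle of the lower back edge of crate_1, 30 mm along its own x from its origin: the edge about which it tips; stays on the worktop throughout.
- crate_2_heel (a point): The same point of crate_2.
- crate_1_lead (a point): Middle of the upper back edge of crate_1 (30 mm along own x, 120 mm along own z from its origin). With the box on its back this is the far edge, on the worktop, that must come onto the yellow line.
- line: The dispatch line: a flat yellow strip stuck on the worktop (under 1 mm thick, cannot be felt), 30 mm wide along its own x and 370 mm long along its own y; origin at its middle. Own x points away from the robot, within about 4 degrees of world x. It lies behind both boxes and spans both their places.
- bluecap: Bystander: plastic vial with a blue cap, 33 mm across, 104 mm high, standing loose to the left of where the left box falls. Origin: centre of its base, z up.
- vial: Bystander: white plastic vial with a white cap, about 35 mm across, 90 mm high, standing loose beyond the yellow line. Origin: centre of its base, z up.
- funnel: Bystander: white moulded funnel-shaped adapter, 45 mm across and high, standing loose to the right of the boxes, in front of the sink. Origin: centre of its base, z up.
Things that resemble listed ones, but are neither listed nor needed, are in the scene too. What is shaped like the crate_2 but pink is not meant.

How it is judged:
On the way:
1. both boxes have been tipped over and lie on their backs, undersides towards the robot (angle between each of crate_1, crate_2's own x axis and vertical above 3 rad), for 0.2 s.
At the end, for the whole second after the job is handed in: Both boxes lie on their backs, at rest; the middle of the stamped box's far edge is on the yellow strip (within 16 mm of its centre line, not past its ends) and the box is square to the strip within 15 degrees; the lower back edge of the other box is within 70 mm of where it stood (all of step 1 and x of crate_1_lead in the frame of line between -0.016 and 0.016 m and y of crate_1_lead in the frame of line between -0.185 and 0.185 m and angle between the z axis of crate_1 and the x axis of line, either way round below 0.26 rad and linear speed of each of crate_1, crate_2 below 0.01 m/s and distance of crate_2_heel from where it was at the start of the episode below 0.07 m); the robot touches nothing.
It fails at once if a box was lifted off the worktop or thrown onto its side (middle of its lower back edge more than 20 mm up) (height (world z) of any of crate_1_heel, crate_2_heel above 0.02 m).
It fails at once if the unstamped box was pushed away from its place (lower back edge moved more than 70 mm) (distance of crate_2_heel from where it was at the start of the episode above 0.07 m).
It fails at once if a bystander was moved more than 20 mm or tipped (distance of any of bluecap, vial, funnel from where it was at the start of the episode above 0.02 m or angle between any of bluecap, vial, funnel's own z axis and vertical above 0.3 rad).
It also fails if it takes over 51 s, if anything falls off the work surface, if the arm or the gripper's body presses on something with over 40 N, if the wrist force passes 120 N, or if a joint passes its speed limit or range.

## Working session

There is one attempt and no reset: what is moved stays moved. The work goes in short steps, Python scripts to look and compute and a tool call to move; the robot and the scene stay as the last step left them, time stands still between calls to the robot, and variables do not carry over. Pictures are saved under pics/ and viewed, about 8 in all and at most 12, crops included, and the job is handed in when it is done.

Besides the shell and the picture viewer there is one more tool, called as a command line: name --pt "numbers of a row" for each row, then --argument value for the rest. apply_moves: Moves the arm, as the interface text tells. Its arguments: {"type":"object","properties":{"deltas":{"type":"array","items":{"type":"array","items":{"type":"number"}}},"squeeze":{"type":"number"}},"required":["deltas"]}

```bash
mkdir -p pics; cat > h.py <<'E'
import numpy as np, cv2
from station import manip, cams, job, models
def world(p, u, v, z=None):
    """pixel -> world; depth z or plane"""
    K=np.array([[p["fx"],0,p["cx"]],[0,p["fy"],p["cy"]],[0,0,1]]); T=np.array(p["cam_to_world"])
    n=cv2.undistortPoints(np.array([[[u,v]]],float),K,np.array(p["dist_coeffs"],float))[0,0]
    r=np.array([n[0],n[1],1.])
    if z is None: s=p["z_map"][int(round(v)),int(round(u))]
    else: s=(z-T[2,3])/(T[:3,:3]@r)[2]
    return T[:3,:3]@(r*s)+T[:3,3]
def cloud(p, mask):
    v,u=np.nonzero(mask&(p["z_map"]>0))
    K=np.array([[p["fx"],0,p["cx"]],[0,p["fy"],p["cy"]],[0,0,1]]); T=np.array(p["cam_to_world"])
    n=cv2.undistortPoints(np.stack([u,v],1).astype(float)[:,None],K,np.array(p["dist_coeffs"],float))[:,0]
    s=p["z_map"][v,u][:,None]
    return (np.hstack([n,np.ones((len(n),1))])*s)@T[:3,:3].T+T[:3,3]
E
python3 - <<'E'
from h import *
np.set_printoptions(precision=3,suppress=True)
print(manip.get_obs(), manip.tcp_to_tips)
for c in ("scene","top"):
    p=cams.grab_frame(c); cv2.imwrite(f"pics/{c}1.png",p["pixels"]); print(c,np.array(p["cam_to_world"])[:3,3])
    for t in ("crate_1","line","bluecap","vial","funnel"):
        for d in models.cut_out(p,t):
            if d["p"]<.2: continue
            q=cloud(p,d["mask"]); print(t,round(d["p"],2),d["bbox"],np.percentile(q,2,0),np.percentile(q,98,0))
E
```

```text
{'clock': 0.0, 'joints': array([ 1.019,  0.291, -0.154,  1.127,  0.   ,  1.432]), 'joint_velocities': array([ 0.   , -0.001, -0.   , -0.   ,  0.001, -0.   ]), 'tau': array([ -0.   , -53.715,  33.137,   0.016,  -0.001,   0.   ]), 'ee_pos': array([0.21 , 0.481, 0.253]), 'orientation': array([-3.14 , -0.   ,  2.729]), 'wrist_force': array([ 0.133,  0.145, -0.435]), 'torque': array([-0.002, -0.087, -0.047]), 'gripper_width': 0.08514959573293655} 0.022
scene [ 0.296 -0.313  0.795]
crate_1 0.79 [226.8, 169.4, 34.6, 62.6] [0.405 0.352 0.002] [0.467 0.454 0.123]
crate_1 0.74 [265.9, 225.3, 42.9, 63.0] [0.446 0.135 0.008] [0.504 0.23  0.123]
crate_1 0.74 [219.6, 131.0, 33.7, 56.0] [0.418 0.52  0.001] [0.517 0.74  0.124]
line 0.98 [314.9, 175.5, 81.5, 88.7] [ 0.677  0.114 -0.002] [0.718 0.466 0.004]
bluecap 0.8 [273.8, 140.9, 11.4, 31.5] [0.576 0.524 0.002] [0.632 0.621 0.106]
vial 0.69 [376.8, 197.9, 18.1, 29.8] [0.743 0.198 0.004] [0.77  0.225 0.092]
funnel 0.75 [298.9, 326.3, 20.4, 24.6] [ 0.418 -0.014  0.   ] [0.456 0.023 0.045]
top [0.468 0.299 1.316]
crate_1 0.76 [346.6, 242.1, 39.6, 23.4] [0.45  0.138 0.002] [0.511 0.236 0.125]
crate_1 0.76 [265.8, 257.5, 39.5, 25.4] [0.411 0.354 0.114] [0.468 0.449 0.125]
crate_1 0.59 [198.9, 239.7, 47.2, 37.4] [0.422 0.522 0.014] [0.51  0.623 0.124]
line 0.89 [265.0, 169.6, 123.8, 17.5] [ 0.677  0.114 -0.005] [0.719 0.467 0.007]
bluecap 0.59 [349.2, 146.2, 13.7, 20.2] [0.745 0.201 0.014] [0.773 0.229 0.093]
bluecap 0.52 [228.1, 206.6, 17.3, 13.1] [0.577 0.524 0.014] [0.601 0.548 0.107]
vial 0.57 [348.7, 146.5, 11.7, 18.2] [0.745 0.201 0.013] [0.772 0.229 0.093]
```

```bash
python3 - <<'E'
from h import *
a=cv2.imread("pics/scene1.png")[100:380,180:440]; b=cv2.imread("pics/top1.png")[120:320,160:440]
cv2.imwrite("pics/a1.png",cv2.resize(a,None,fx=2.1,fy=2.1,interpolation=cv2.INTER_CUBIC))
cv2.imwrite("pics/b1.png",cv2.resize(b,None,fx=2.8,fy=2.8,interpolation=cv2.INTER_CUBIC))
np.set_printoptions(precision=3,suppress=True)
p=cams.grab_frame("top")
for t in ("crate_1","line"):
  for d in models.cut_out(p,t):
    if d["p"]<.5: continue
    q=cloud(p,d["mask"]); q=q[q[:,2]>.105] if t!="line" else q
    print(t,[np.round(x,3) for x in cv2.minAreaRect((q[:,:2]*1000).astype(np.float32))], np.median(q,0))
E
```

```text
crate_1 [array([439.234, 403.093]), array([99.52, 60.73]), np.float64(84.938)] [0.44  0.403 0.12 ]
crate_1 [array([466.251, 576.358]), array([100.862,  59.916]), np.float64(60.043)] [0.466 0.575 0.12 ]
crate_1 [array([477.988, 185.846]), array([99.079, 59.749]), np.float64(86.185)] [0.479 0.187 0.12 ]
line [array([697.408, 288.474]), array([ 33.898, 364.816]), np.float64(3.081)] [0.698 0.291 0.001]
```

View pics/a1.png

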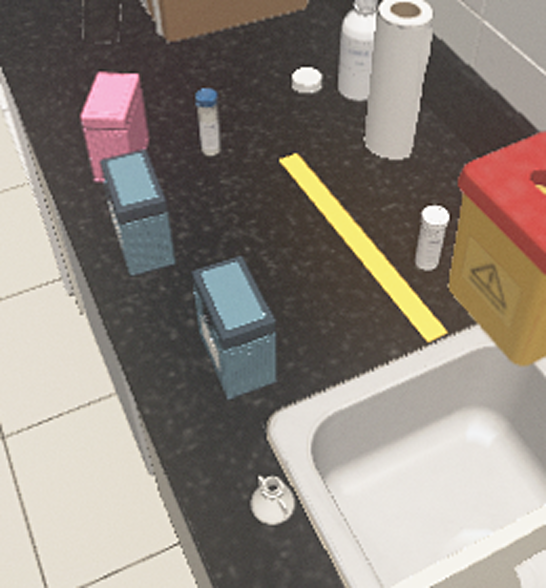

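View pics/b1.png

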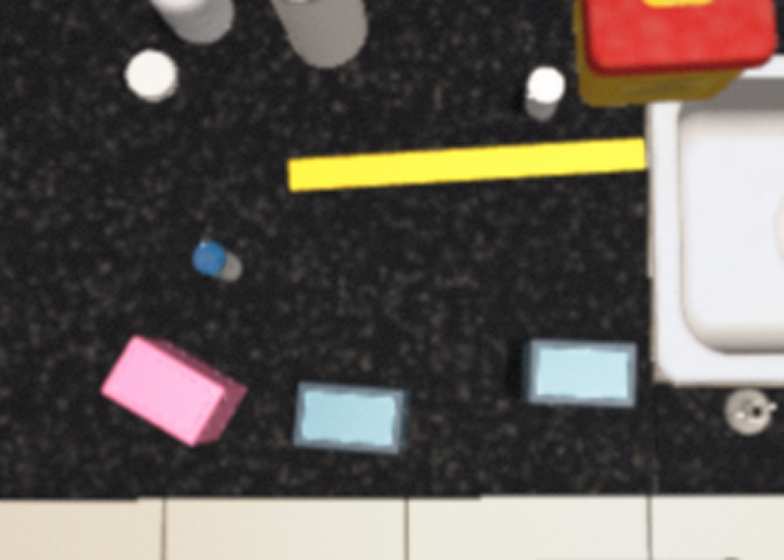

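The left box (crop px 350,418) is at about (0.439, 0.403) with yaw −5°. The right box (580,373) is at about (0.478, 0.186) with yaw −4°. Both are blue-grey with dark lids, as described. The pink one (175,390) is the look-alike, so I'm ignoring it. The line is at x≈0.697 with yaw +3°. The blue-cap vial (210,258), the white vial (545,85) and the funnel (748,410) are all clear of the paths. Next I'll align the tool with the left box and come down in front of it.

apply_moves --pt "0 0 0 -0.108 0" --pt "0 0 0 -0.108 0" --pt "0 0 0 -0.108 0" --pt "-30 -9.5 0 0 0" --pt "-30 -9.5 0 0 0" --pt "-30 -9.5 0 0 0" --pt "-30 -9.5 0 0 0" --pt "-30 -9.5 0 0 0" --pt "-28 -9.5 0 0 0" --pt "0 0 0 0 0"

```text
clock: 1.58
ee_pos: [0.3898, 0.4093, 0.2535]
orientation: [3.14, 0.001, 3.076]
wrist_force: [0.1, -0.2, -0.4]
gripper_width: 0.0426
```

apply_moves --pt "9 0 15 0.02 0" --pt "0 0 30 0 0" --pt "0 0 30 0 0" --pt "0 0 30 0 0" --pt "0 0 25 0 0" --pt "0 0 0 0 0"

```text
clock: 2.08
ee_pos: [0.3842, 0.4105, 0.1209]
orientation: [3.135, 0.005, 3.05]
wrist_force: [-1.3, -0.5, 0.3]
gripper_width: 0.0427
```

```bash
python3 - <<'E'
from h import *
p=cams.grab_frame("wrist"); q=cams.grab_frame("scene")
cv2.imwrite("pics/c1.png",np.hstack([cv2.resize(p["pixels"],(440,275)),cv2.resize(q["pixels"][110:310,180:340],(344,430))[:275]*1]))
print(manip.get_obs()["ee_pos"])
E
```

```text
[0.38600895 0.4120196  0.12495837]
```

View pics/c1.png

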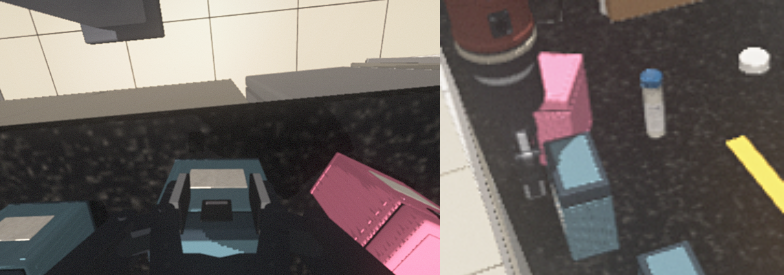

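The wrist view (left) shows the box's label (218,178) and clip (217,212) centred between the fingertips. The pink look-alike is to the side (375,220). Now I'll push it over.

apply_moves --pt "-5 -7 2 0 0" --pt "-7 0 0 0 0" --pt "-7 0 0 0 0" --pt "-7 0 0 0 0" --pt "-7 0 0 0 0" --pt "-7 0 0 0 0" --pt "-7 0 0 0 0" --pt "-7 0 0 0 0"

```text
clock: 2.85
ee_pos: [0.448, 0.4021, 0.1324]
orientation: [3.123, 0.018, 3.05]
wrist_force: [0.0, 0.7, 0.0]
gripper_width: 0.0426
```

apply_moves --pt "0 0 0 0 0" --pt "0 0 0 0 0" --pt "0 0 0 0 0"

```text
clock: 3.1
ee_pos: [0.4504, 0.4017, 0.1322]
orientation: [3.123, 0.019, 3.048]
wrist_force: [-0.2, 0.4, -0.1]
gripper_width: 0.0426
```

```bash
cat > look.py <<'E'
from h import *
import sys
np.set_printoptions(precision=3,suppress=True)
def boxes(cam="top"):
    p=cams.grab_frame(cam)
    for d in models.cut_out(p,"crate_1"):
        if d["p"]<.3: continue
        q=cloud(p,d["mask"]); h=np.percentile(q[:,2],95); q=q[abs(q[:,2]-h)<.012]
        print(cam,round(d["p"],2),"top z %.3f"%h,[np.round(x,1) for x in cv2.minAreaRect((q[:,:2]*1000).astype(np.float32))])
    return p
if __name__=="__main__":
    p=boxes(); q=cams.grab_frame("scene")
    print(manip.get_obs()["ee_pos"], manip.get_obs()["clock"])
    cv2.imwrite(sys.argv[1],np.hstack([cv2.resize(q["pixels"][90:350,180:440],(400,400)),cv2.resize(p["pixels"][130:330,180:400],(400,364))[:364].repeat(1,0) if 0 else cv2.resize(p["pixels"][120:320,190:390],(400,400))]))
E
python3 look.py pics/d1.png
```

```text
top 0.78 top z 0.124 [array([478.7, 186.2]), array([99.1, 60.8]), np.float64(86.9)]
top 0.62 top z 0.108 [array([537.6, 393.5]), array([97.2, 41.4]), np.float64(81.1)]
top 0.59 top z 0.124 [array([468.6, 581.4]), array([91.7, 60.7]), np.float64(59.6)]
[0.45  0.402 0.132] 3.25
```

View pics/d1.png

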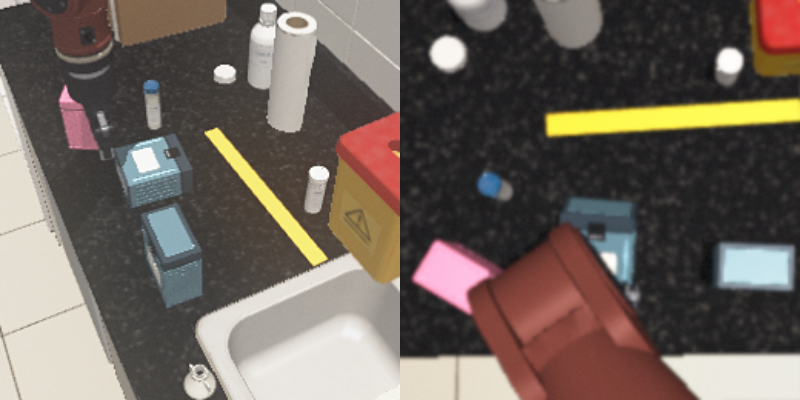

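The left box lies on its back, label up (scene half 148,160). The other objects haven't moved. Next is the right box.

apply_moves --pt "20 0 -30 0 0" --pt "8 -20 -30 -0.03 0" --pt "0 -35 -10 0 0" --pt "0 -38 0 0 0" --pt "0 -38 0 0 0" --pt "0 -38 0 0 0" --pt "0 -35 0 0 0" --pt "0 -5 0 0 0" --pt "0 0 0 0 0"

```text
clock: 4.0
ee_pos: [0.4021, 0.1892, 0.2]
orientation: [3.124, 0.021, 3.088]
wrist_force: [0.4, 0.2, 0.3]
gripper_width: 0.0425
```

apply_moves --pt "0 0 30 0 0" --pt "0 0 30 0 0" --pt "0 0 17 0 0" --pt "0 0 2 0 0"

```text
clock: 4.33
ee_pos: [0.4065, 0.1935, 0.1211]
orientation: [3.12, 0.028, 3.088]
wrist_force: [-0.1, -0.2, -1.1]
gripper_width: 0.0429
```

apply_moves --pt "-12 0 0 0 0" --pt "-10 0 0 0 0" --pt "-7 0 0 0 0" --pt "-7 0 0 0 0" --pt "-7 0 0 0 0" --pt "-7 0 0 0 0" --pt "-7 0 0 0 0" --pt "-7 0 0 0 0" --pt "-7 0 0 0 0" --pt "-7 0 0 0 0"

```text
clock: 5.17
ee_pos: [0.4948, 0.1922, 0.1278]
orientation: [3.118, 0.033, 3.091]
wrist_force: [0.5, 0.5, -0.7]
gripper_width: 0.0427
```

apply_moves --pt "0 0 0 0 0" --pt "0 0 0 0 0" --pt "20 0 -25 0 0" --pt "35 15 -30 0 0" --pt "35 30 -30 0 0" --pt "35 30 -10 0 0" --pt "15 20 0 0 0" --pt "0 0 0 0 0"

```text
clock: 5.83
ee_pos: [0.3684, 0.281, 0.212]
orientation: [3.118, 0.03, 3.085]
wrist_force: [0.4, 0.5, 0.2]
gripper_width: 0.0429
```

```bash
python3 - <<'E'
from look import *
p=boxes(); q=cams.grab_frame("scene"); w=cams.grab_frame("wrist")
for n,c in (("scene",q),("wrist",w),("top",p)):
    for t in ("stamp","crate_1_heel","crate_1_lead"):
        print(n,t,[(round(d["p"],2),np.round(d["xy"]),world(c,*d["xy"])) for d in models.spot_point(c,t) if d["p"]>.3])
print(manip.get_obs()["ee_pos"], manip.get_obs()["clock"])
cv2.imwrite("pics/e1.png",np.vstack([np.hstack([cv2.resize(q["pixels"][130:330,180:380],(300,300)),cv2.resize(p["pixels"][120:320,190:390],(300,300))]),cv2.resize(w["pixels"],(600,375))[:300]]))
E
```

```text
top 0.9 top z 0.124 [array([466.2, 576.9]), array([101.6,  61.1]), np.float64(60.4)]
top 0.76 top z 0.064 [array([571.3, 181.2]), array([100.5, 120.2]), np.float64(86.7)]
scene stamp [(0.66, array([302., 260.]), array([0.511, 0.202, 0.002]))]
scene crate_1_heel [(0.61, array([303., 261.]), array([0.512, 0.196, 0.004]))]
scene crate_1_lead []
wrist stamp [(0.94, array([239., 303.]), array([0.354, 0.251, 0.238])), (0.56, array([424., 248.]), array([0.471, 0.398, 0.007]))]
wrist crate_1_heel [(0.58, array([239., 283.]), array([0.361, 0.245, 0.215]))]
wrist crate_1_lead []
top stamp [(0.82, array([367., 242.]), array([0.511, 0.176, 0.004]))]
top crate_1_heel [(0.96, array([366., 242.]), array([0.513, 0.179, 0.005]))]
top crate_1_lead []
[0.371 0.278 0.211] 6.4833
```

View pics/e1.png

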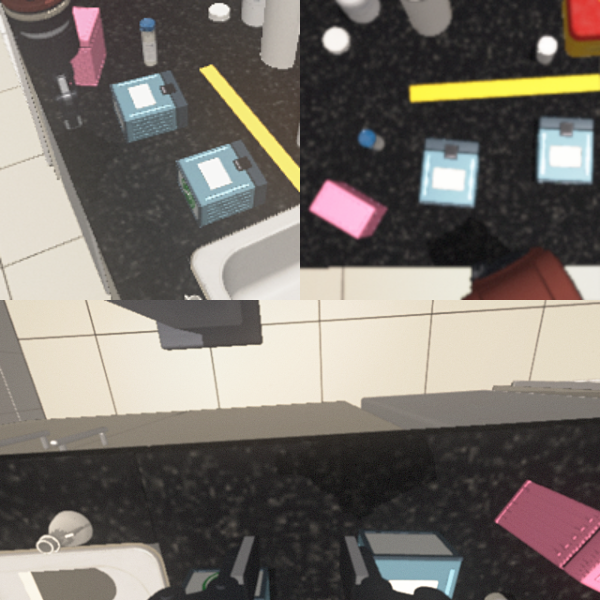

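The green stamp shows on the right box (scene crop 190,190; wrist 205,580). The left box's underside is plain. The stamped box's far edge is at x≈0.631 and the line is at x≈0.703 there, so the push is about 72 mm. I'll turn the tool parallel to the line and come down behind the underside.

apply_moves --pt "0 0 0 -0.11 0" --pt "-30 -32 0 0 0" --pt "-30 -32 0 0 0" --pt "-30 -32 0 0 0" --pt "0 0 35 0 0" --pt "0 0 35 0 0" --pt "0 0 35 0 0" --pt "0 0 30 0 0" --pt "0 0 20 0 0" --pt "0 0 0 0 0"

```text
clock: 7.32
ee_pos: [0.4775, 0.1892, 0.0537]
orientation: [3.121, 0.042, -3.086]
wrist_force: [-1.3, -0.5, -0.2]
gripper_width: 0.0426
```

apply_moves --pt "0 -4 14 0 0" --pt "-10 0 1 0 0" --pt "-7 0 0 0 0" --pt "-6 0 0 0 0" --pt "-6 0 0 0 0" --pt "-6 0 0 0 0" --pt "-6 0 0 0 0" --pt "-6 0 0 0 0" --pt "-6 0 0 0 0" --pt "0 0 0 0 0"

```text
clock: 8.15
ee_pos: [0.5369, 0.1892, 0.0454]
orientation: [3.121, 0.044, -3.085]
wrist_force: [0.6, -0.0, -0.8]
gripper_width: 0.0425
```

```bash
cat > m.py <<'E'
from look import *
p=boxes(); o=manip.get_obs(); print(o["ee_pos"],o["clock"],o["wrist_force"])
d=models.cut_out(p,"line")[0]; q=cloud(p,d["mask"]); print("line",cv2.minAreaRect((q[:,:2]*1000).astype(np.float32)))
E
python3 m.py
```

```text
top 0.98 top z 0.064 [array([608.9, 187.7]), array([117.6,  99. ]), np.float64(2.5)]
top 0.97 top z 0.064 [array([531.8, 395. ]), array([101.4, 120.7]), np.float64(84.9)]
top 0.56 top z 0.124 [array([465.9, 577. ]), array([101.6,  61.2]), np.float64(60.2)]
[0.536 0.189 0.045] 8.25 [ 0.028 -0.006 -0.361]
line ((698.07373046875, 289.2554931640625), (33.75634765625, 369.17669677734375), 2.5935475826263428)
```

apply_moves --pt "-6 0 0 0 0" --pt "-6 0 0 0 0" --pt "-6 0 0 0 0" --pt "-5 0 0 0 0" --pt "-5 0 0 0 0" --pt "-4 0 0 0 0" --pt "0 0 0 0 0"

```text
clock: 8.88
ee_pos: [0.5689, 0.191, 0.0459]
orientation: [3.121, 0.04, -3.085]
wrist_force: [-0.8, -0.0, 0.7]
gripper_width: 0.0425
```

```bash
python3 m.py
```

```text
top 0.85 top z 0.124 [array([465.6, 576.5]), array([100.6,  60.8]), np.float64(59.7)]
top 0.8 top z 0.064 [array([642.9, 188.8]), array([117.7, 100.8]), np.float64(3.6)]
top 0.6 top z 0.064 [array([531.3, 395.3]), array([101.6, 120.3]), np.float64(84.2)]
[0.568 0.191 0.046] 8.9833 [ 0.881  0.165 -0.394]
line ((698.2964477539062, 288.61407470703125), (37.297271728515625, 369.756591796875), 2.2348897457122803)
```

Far edge is at about x=0.702 and the line centre at 0.7025. I'll back straight off, lift, and verify.

apply_moves --pt "20 0 0 0 0" --pt "30 0 0 0 0" --pt "35 0 -10 0 0" --pt "35 0 -35 0 0" --pt "35 0 -35 0 0" --pt "20 0 -35 0 0" --pt "0 0 0 0 0"

```text
clock: 9.62
ee_pos: [0.3926, 0.1779, 0.1432]
orientation: [3.122, 0.037, -3.085]
wrist_force: [1.8, -0.2, -0.4]
gripper_width: 0.0428
```

```bash
python3 m.py; python3 - <<'E'
from look import *
p=boxes("scene"); q=cams.grab_frame("top")
for t in ("bluecap","vial","funnel"):
    d=models.cut_out(p,t)[0]; print(t,d["p"],np.median(cloud(p,d["mask"]),0),d["bbox"])
cv2.imwrite("pics/f1.png",np.hstack([cv2.resize(p["pixels"][130:330,220:420],(400,400)),cv2.resize(q["pixels"][140:260,260:400],(400,343)).copy() if 0 else cv2.resize(q["pixels"][130:270,260:400],(400,400))]))
E
```

```text
top 0.97 top z 0.064 [array([642.1, 188.6]), array([120.6, 101. ]), np.float64(3.2)]
top 0.63 top z 0.064 [array([531.3, 394.5]), array([100.7, 121. ]), np.float64(85.5)]
top 0.61 top z 0.124 [array([465.7, 576.5]), array([100.9,  60.8]), np.float64(59.4)]
[0.395 0.178 0.14 ] 9.7167 [ 0.056  0.371 -0.443]
line ((697.7636108398438, 290.5793151855469), (30.993671417236328, 367.7935485839844), 3.142824172973633)
scene 0.56 top z 0.062 [array([640. , 188.6]), array([120.8, 101.7]), np.float64(3.3)]
scene 0.56 top z 0.063 [array([536.7, 394.4]), array([104.3, 103.4]), np.float64(84.3)]
bluecap 0.6 [0.586 0.53  0.064] [277.0, 142.9, 8.7, 28.8]
vial 0.82 [0.754 0.207 0.057] [378.2, 196.9, 15.5, 33.0]
funnel 0.88 [ 0.437 -0.001  0.018] [298.3, 327.8, 20.0, 20.6]
```

View pics/f1.png

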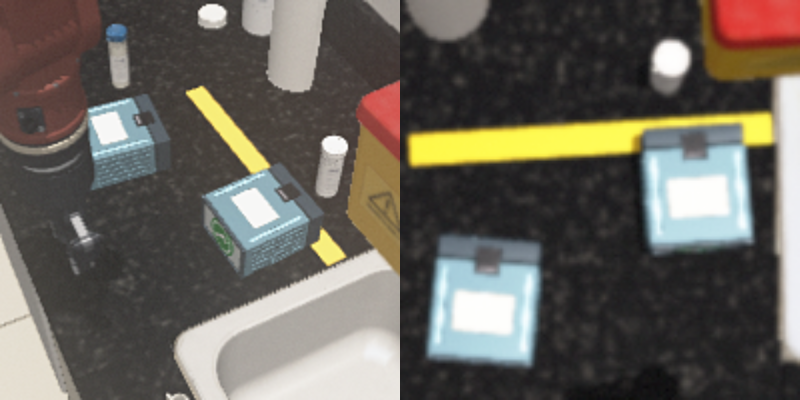

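The stamped box (scene 220,237) has its far edge mid-strip and lies parallel to it. The other box lies where it fell, and the bystanders haven't moved.

```bash
python3 -c "
from station import job; print(job.sign_off())"
```

```text
the job is handed in; nothing more can be done
None
```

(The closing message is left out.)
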